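# Set the guide gap with the eccentric bolt and prove it with the gauge

## Robot

A 6-joint arm with a two-finger parallel gripper is mounted at the origin on a cart in front of the work surface, level with it; the furniture and walls round the work are solid. World frame = base frame: x ahead of the robot, y to its left, z up, the work surface at z = 0. Lengths are in mm, angles in rad, forces in N, time in s.
With the tool pointing down it reaches from about 350 to 875 mm from the base axis. Payload 4.2 kg.
Tool frame: the origin (TCP) lies at the very end of the fingers, on their centre line; the grasp point (between the pads) lies arm.grip_point_offset behind it (arm.grip_point_offset is the distance from the TCP to the grasp point, in mm); z points along the fingers, y is the line along which they close (so a half turn about z gives the same grasp; the last joint's range is limited). The gripper opens to 85 mm and grips with 20 to 120 N. Pads are 22 mm wide; open, the fingers measure 114 mm over their backs; the gripper's body (76 mm by 85 mm) begins 54 mm behind the grasp point. The pads swing forward as they close: fully open they stand 13 mm farther back than shut.
Start: joints at [-0.875, 0.385, 0.008, 0, -1.194, -0.259], TCP at [264.413, -566.29, 231.312] pointing down, gripper open.
Joint ranges: [-3.14, 3.14], [-1.21, 2.06], [-1.07, 1.41], [-3.16, 2.05], [-2.99, -0.16], [-3.1, 3.1]. Speed limits (rad/s): [2.79, 2.79, 3.14, 3.14, 3.14, 3.14].

## Interface

Orientations are given as a unit quaternion [x, y, z, w].
In Python, from bench import arm, cams, ticket gives the robot as it stands.
- The arm moves only by the tool servo_tool, never from a script. Its argument "commands" is a list that holds one entry, the list of rows, each a list of 7 numbers: the closure in counts, from 0 (fully open) to 255 (shut), then the shift along the tool's x, y, z in m, then the turn, a rotation vector about the tool's x, y, z in degrees. In form: [[[grip, x, y, z, ax, ay, az], ...]]. A call has 1 to 10 rows; each row shifts and turns the commanded pose from where the row before left it, along the tool's axes as they then stand; what a row does not reach is not made up. A row lasts 1/12 s, in which the tool goes at most 41.7 mm and 7.16 degrees, less where a joint would pass 70% of its speed; a pose out of reach is approached as far as the arm can. A call with a gripper value outside its range is refused whole. The fingers move at their own pace and stop on an object; the grip force is fixed at half the most. Time passes only in rows, so rows that do not move let the fingers close. It gives the time, the measured TCP pose, the force, the opening and the grip force at its end, in the units of the state.
- arm.read_state(): the state, without advancing time (a new reading comes with each control period).
- cams.get_image(name): name is "scene" or "top" or "wrist"; returns a dict with "frame" (420x560x3 uint8, blue, green, red), "K" (3x3 intrinsics, pixels), "T" (4x4, takes a point from camera to world coordinates). Camera axes: x right, y up, looking along -z (the intrinsics and any distortion apply to the point x, -y, -z); pixel columns grow to the right and rows downward; lengths in mm; the calibration is good to about 2 mm. A picture is of the moment at which its call begins. There is no depth.
- ticket.job_done(): hands the job in; it is judged then, once.
The state is a dict: "clock": time; "joints": joint angles; "joint_vel": joint speeds; "joint_efforts": joint torques, N m; "position": TCP position; "ee_rot": TCP orientation; "contact_force": force on the tool from outside, world axes, zero at the start; "wrist_torque": the same for the moment, N m; "gripper_width": finger opening in mm; "grasp_force": force on a finger pad.
Only numpy, scipy, OpenCV 4.12 (cv2) and the standard library are available. Lean on these libraries where they do the work, as an engineer would, in place of code of your own. Each camera call takes 0.05 s, during which the arm holds its last target. There are 200 camera calls.

## Task

On the small wooden guide, turn the eccentric bolt by its bar handle until its pointer points along the lane at the inlaid brass mark, which sets the gap to the gauge bar with a little play. Then take the gauge bar by its knob and slide it along the lane, without lifting it out, through the gap until its nose is up against the end stop; leave both there.

Things in the scene. Friction and masses are not known exactly. Their poses are not given: they have to be found in the camera images.
- guide: Fixed pale wooden plate 245x110x12 mm with a lane. Origin: centre of its underside, z up; +x: way the gauge slides; +y: to the fence. In mm: aluminium fence face y=30, top z=26; low rail face y=3, x -120 to 15, top z=20; end stop face x=102, top z=26; bolt axis x=57.5, y=-16.5; inlaid brass mark (20x5 mm line along x) at x=108, y=-16.5. A low round screw head at x=-85, y=-34 is fixed, not part of the job.
- cam_bolt (a joint): Eccentric bolt: steel disc, 40 mm diameter, 7 mm off its upright axis. Angle in rad, 0 to 2.8, grows clockwise from above. 0: pointer points at the fence (guide's +y). 1.571: pointer points along the lane (guide's +x) at the brass mark, gap right. Gap from disc to fence = 26.5 - 7 cos(angle) mm. Stays where left (friction 0.2 N m); starts at 0.2 to 0.75.
- cam_handle (a point): Centre of the bolt's dark steel bar handle, on the bolt's axis, 51 mm above the desk. The bar is 44 mm long, 12 mm wide, 22 mm high (40 to 62 mm above the desk) and turns about its middle. The point's y axis runs along the bar to the pointer, a brass pin of 8 mm diameter standing out 16 mm from one end.
- gauge_knob (a point): Centre of the gauge's round upright dark wooden knob, 18 mm in diameter, 38 to 62 mm above the desk (centre 50). The gauge is a loose steel bar, 0.2 kg, lying in the lane, 24 mm wide, 15 mm high; point's x axis along it to the round nose, tip 100 mm ahead of the knob; tail 20 mm behind. Nose on the end stop: knob at x=2, y about 17 mm in the guide's frame.

How it is judged:
By the outcome, as a careful person would: the job done as asked, in the order asked, and still so for the second after the job is handed in, with the robot touching nothing.
It also fails if it takes over 45 s, if anything falls off the work surface, if the arm or the gripper's body presses on something with over 40 N, if the wrist force passes 120 N, or if a joint passes its speed limit or range.

## Working session

There is one attempt and no reset: what is moved stays moved. The work goes in short steps, Python scripts to look and compute and a tool call to move; the robot and the scene stay as the last step left them, time stands still between calls to the robot, and variables do not carry over. Pictures are saved under pics/ and viewed, at most 10 in all, crops included, and the job is handed in when it is done.

Besides the shell and the picture viewer there is one more tool, called after "Call:" as name(argument=value, ...), one argument or row to a line, values as JSON. servo_tool: Moves the arm, as the interface text tells. Its arguments: {"type":"object","properties":{"commands":{"type":"array","items":{"type":"array","items":{"type":"array","items":{"type":"number"}}}}},"required":["commands"]}

```bash
mkdir -p pics; python3 - <<'E'
from bench import arm,cams
import cv2,numpy as np
s=arm.read_state();print(s,arm.grip_point_offset)
for n in("scene","top"):
    d=cams.get_image(n);cv2.imwrite(f"pics/{n}0.png",d["frame"]);print(n,d["K"],d["T"],[k for k in d])
E
```

```text
{'clock': 0.0, 'joints': array([-8.75439398e-01,  3.85559668e-01,  6.61970521e-03, -4.97266296e-04,
       -1.19397786e+00, -2.58598194e-01]), 'joint_vel': array([-4.42709490e-04,  1.17743388e-04,  1.46554761e-03,  7.27712808e-05,
       -1.69486441e-04, -3.17378884e-04]), 'joint_efforts': array([ 1.65812544e-03, -3.92289805e+01,  1.88400328e+01,  4.18612942e+00,
       -4.58051931e-03,  3.17207327e-07]), 'position': array([ 264.14891995, -565.79583024,  230.21755471]), 'ee_rot': array([-2.16558083e-01,  9.76269132e-01,  1.04844768e-03, -2.81686442e-04]), 'contact_force': array([ 0.15793387, -0.11237086,  0.34952853]), 'wrist_torque': array([-0.01850815, -0.00665508,  0.01395763]), 'grasp_force': 0.0, 'gripper_width': 85.71254241954509} 18.700000000000003
scene [[456.76586305   0.         284.43272872]
 [  0.         456.76586305 209.81293721]
 [  0.           0.           1.        ]] [[-7.95570375e-01  2.33523597e-01 -5.59047858e-01  3.88980468e+01]
 [-6.05860326e-01 -3.05089407e-01  7.34747385e-01  6.64312921e+02]
 [ 1.02127328e-03  9.23248170e-01  3.84202777e-01  3.84133101e+02]
 [ 0.00000000e+00  0.00000000e+00  0.00000000e+00  1.00000000e+00]] ['frame', 'K', 'T']
top [[543.08853153   0.         284.72282587]
 [  0.         543.08853153 212.00698571]
 [  0.           0.           1.        ]] [[-3.33304035e-03  9.84845034e-01 -1.73404582e-01  3.64199887e+02]
 [-9.99336993e-01  3.00656058e-03  3.62840862e-02  6.15907537e+01]
 [ 3.62555535e-02  1.73410549e-01  9.84182054e-01  8.98029820e+02]
 [ 0.00000000e+00  0.00000000e+00  0.00000000e+00  1.00000000e+00]] ['frame', 'K', 'T']
```

View pics/top0.png

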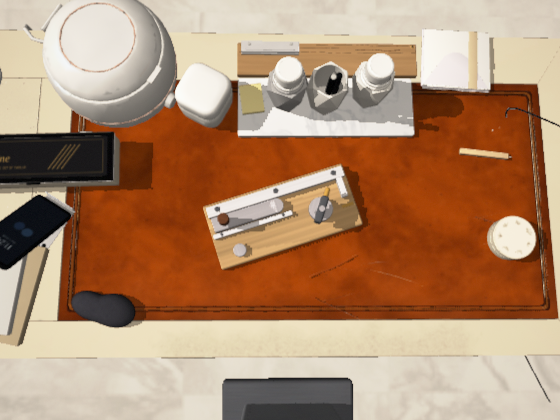

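View pics/scene0.png

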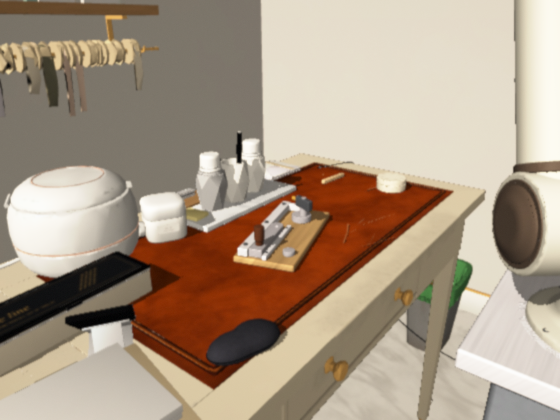

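The top view shows the guide with corners near (204,206), (342,166), (362,224) and (222,268). The knob is at about (223,219), the handle at (322,209) with its brass pointer up at (325,192), and the fixed screw at (240,250). The scene view agrees.

```bash
cat > h.py <<'E'
import numpy as np,cv2
from bench import arm,cams
from scipy.spatial.transform import Rotation as R
def ray(d,uv,z):
    K,T=d["K"],d["T"];u,v=uv
    r=T[:3,:3]@np.array([(u-K[0,2])/K[0,0],-(v-K[1,2])/K[1,1],-1])
    o=T[:3,3];return o+r*(z-o[2])/r[2]
def proj(d,p):
    K,T=d["K"],d["T"];c=T[:3,:3].T@(np.asarray(p,float)-T[:3,3])
    return np.array([K[0,2]+K[0,0]*c[0]/-c[2],K[1,2]-K[1,1]*c[1]/-c[2]])
E
python3 - <<'E'
from h import *
d=cams.get_image("top")
P=[ray(d,p,12)[:2] for p in((204,206),(342,166),(362,224),(222,268))]
print(np.round(P,1)); 
print([np.linalg.norm(P[i]-P[(i+1)%4]) for i in range(4)])
c=np.mean(P,0);x=(P[1]-P[0])+(P[2]-P[3]);yaw=np.arctan2(x[1],x[0]);print(c,np.degrees(yaw))
M=np.array([[np.cos(yaw),-np.sin(yaw)],[np.sin(yaw),np.cos(yaw)]])
print("axis",c+M@[57.5,-16.5],"knobend",c+M@[2,17])
print("handle",ray(d,(322,210),62),"knob",ray(d,(223,219),62),M.T@(ray(d,(223,219),62)[:2]-c))
print("pointer",ray(d,(326,191),51))
s=arm.read_state();print(R.from_quat(s["ee_rot"]).as_matrix().round(3))
im=cv2.resize(d["frame"][150:285,190:375],None,fx=4,fy=4,interpolation=cv2.INTER_CUBIC);cv2.imwrite("pics/topc.png",im)
w=cams.get_image("wrist");cv2.imwrite("pics/w0.png",w["frame"]);print(w["T"].round(3),w["K"][0,0])
E
```

```text
[[530.  162.3]
 [599.5 -68.2]
 [500.5 -99.4]
 [427.8 131. ]]
[np.float64(240.76038586903124), np.float64(103.8392498735676), np.float64(241.5544577428384), np.float64(106.85582351009663)]
[514.45430411  31.44522245] -72.84975647319534
axis [515.6434857  -28.36352145] knobend [531.28815241  34.54708499]
handle [514.87769632 -27.77415238  62.        ] knob [500.17301083 126.79397516  62.        ] [-95.32029562  14.47001124]
pointer [547.77216606 -35.84308092  51.        ]
[[-0.906 -0.423 -0.001]
 [-0.423  0.906  0.001]
 [ 0.     0.002 -1.   ]]
[[-4.24000e-01 -8.69000e-01 -2.56000e-01  1.98035e+02]
 [ 9.06000e-01 -4.06000e-01 -1.21000e-01 -5.95549e+02]
 [ 2.00000e-03 -2.83000e-01  9.59000e-01  3.73135e+02]
 [ 0.00000e+00  0.00000e+00  0.00000e+00  1.00000e+00]] 312.2543440268327
```

View pics/topc.png

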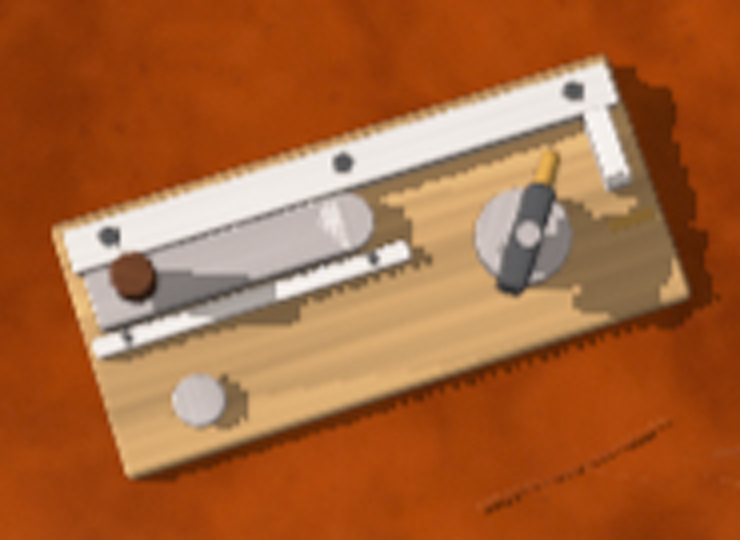

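The crop confirms the sizes and the handle: the bar runs from about (512,290) to (548,155), giving a bolt angle of about 0.54 rad. I'm moving above the handle now.

Call:
servo_tool(
  commands=[
    [[0,-0.0285,0.0238,0.004,0,0,0],[0,-0.0285,0.0238,0.004,0,0,0],[0,-0.0285,0.0238,0.004,0,0,0],[0,-0.0285,0.0238,0.004,0,0,0],[0,-0.0285,0.0238,0.004,0,0,0],[0,-0.0285,0.0238,0.004,0,0,0],[0,-0.0285,0.0238,0.004,0,0,0],[0,-0.0285,0.0238,0.004,0,0,0],[0,-0.0285,0.0238,0.004,0,0,0],[0,-0.0285,0.0238,0.004,0,0,0]],
  ],
)

```text
clock: 1.03
position: [422.3, -228.3, 191.3]
ee_rot: [-0.217, 0.976, -0.0, 0.0]
contact_force: [-0.1, -0.2, 0.2]
gripper_width: 85.2
grasp_force: 0.0
```

Call:
servo_tool(
  commands=[
    [[0,-0.0285,0.0238,0,0,0,0],[0,-0.0285,0.0238,0,0,0,0],[0,-0.0285,0.0238,0,0,0,0],[0,-0.0285,0.0238,0,0,0,0],[0,-0.0285,0.0238,0,0,0,0],[0,-0.0285,0.0238,0,0,0,0],[0,0,0,0,0,0,6.5],[0,0,0,0,0,0,6.5],[0,0,0,0,0,0,6.5],[0,0,0,0,0,0,6.5]],
  ],
)

```text
clock: 1.87
position: [516.4, -27.9, 191.0]
ee_rot: [0.011, 1.0, -0.0, -0.0]
contact_force: [0.1, 0.2, 0.5]
gripper_width: 85.3
grasp_force: 0.0
```

Call:
servo_tool(
  commands=[
    [[0,0,0,0,0,0,6.5],[0,0,0,0,0,0,6.5],[0,0,0,0,0,0,0],[0,0,0,0,0,0,0]],
  ],
)

```text
clock: 2.2
position: [516.4, -28.4, 191.2]
ee_rot: [0.12, 0.993, -0.0, -0.0]
contact_force: [0.2, -0.0, 0.6]
gripper_width: 85.4
grasp_force: 0.0
```

```bash
python3 - <<'E'
from h import *
s=arm.read_state();print(s["clock"],s["position"],s["joints"],R.from_quat(s["ee_rot"]).as_matrix().round(3),s["contact_force"])
d=cams.get_image("wrist");cv2.imwrite("pics/w1.png",d["frame"])
for p in((515.3,-28,62),(547.8,-35.8,51),(500.2,126.8,62)): print(proj(d,p))
E
```

```text
2.2 [516.39524315 -28.35688651 191.2105776 ] [ 2.59244227e-01  2.36870988e-01 -3.14073207e-01 -5.01063191e-05
 -1.02009695e+00 -2.07104016e+00] [[-0.971  0.239 -0.   ]
 [ 0.239  0.971 -0.   ]
 [ 0.    -0.    -1.   ]] [ 0.23286778 -0.03111348  0.58558432]
[276.6798165  199.31878218]
[276.88947072 229.89847277]
[448.57755281 141.06014406]
```

View pics/w1.png

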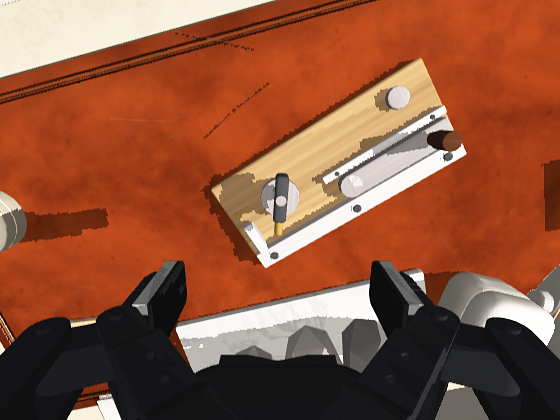

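Seen from the wrist, the bar is centred at about (281,198) with its pin at (279,230), within about 4 px of prediction. Joint 6 would end on its limit this way round, so I'll take the half-turned grasp and descend during the turn.

Call:
servo_tool(
  commands=[
    [[0,0,0,0.002,0,0,-6.9],[0,0,0,0.002,0,0,-6.9],[0,0,0,0.002,0,0,-6.9],[0,0,0,0.002,0,0,-6.9],[0,0,0,0.002,0,0,-6.9],[0,0,0,0.002,0,0,-6.9],[0,0,0,0.002,0,0,-6.9],[0,0,0,0.002,0,0,-6.9],[0,0,0,0.002,0,0,-6.9],[0,0,0,0.002,0,0,-6.9]],
  ],
)

```text
clock: 3.08
position: [516.5, -28.4, 171.2]
ee_rot: [-0.466, 0.885, 0.0, -0.0]
contact_force: [0.4, -0.2, 0.6]
gripper_width: 86.0
grasp_force: 0.0
```

Call:
servo_tool(
  commands=[
    [[0,0,0,0.002,0,0,-6.9],[0,0,0,0.002,0,0,-6.9],[0,0,0,0.002,0,0,-6.9],[0,0,0,0.002,0,0,-6.9],[0,0,0,0.002,0,0,-6.9],[0,0,0,0.002,0,0,-6.9],[0,0,0,0.002,0,0,-6.9],[0,0,0,0.002,0,0,-6.9],[0,0,0,0.002,0,0,-6.9],[0,0,0,0.002,0,0,-6.9]],
  ],
)

```text
clock: 3.92
position: [516.5, -28.4, 151.2]
ee_rot: [0.885, -0.466, -0.0, 0.0]
contact_force: [-0.2, -0.9, 0.0]
gripper_width: 85.2
grasp_force: 0.0
```

Call:
servo_tool(
  commands=[
    [[0,0,0,0.002,0,0,-6.9],[0,0,0,0.002,0,0,-6.9],[0,0,0,0.002,0,0,-6.9],[0,0,0,0.002,0,0,-6.9],[0,0,0,0.002,0,0,-6.9],[0,0,0,0.002,0,0,-6.9],[0,0,0,0,0,0,0],[0,0,0,0,0,0,0]],
  ],
)

```text
clock: 4.58
position: [516.5, -28.4, 139.3]
ee_rot: [0.992, -0.128, -0.0, 0.0]
contact_force: [-0.1, -0.6, 0.3]
gripper_width: 85.4
grasp_force: 0.0
```

```bash
python3 - <<'E'
from h import *
s=arm.read_state();print(s["clock"],s["position"],s["joints"].round(3),R.from_quat(s["ee_rot"]).as_matrix().round(3))
d=cams.get_image("wrist");cv2.imwrite("pics/w2.png",d["frame"])
for p in((515.3,-28,62),(547.8,-35.8,51),(500.2,126.8,62)): print(proj(d,p))
E
```

```text
4.5833 [516.47203479 -28.38494502 139.25922407] [ 0.259  0.293 -0.384  0.    -0.894  1.055] [[ 0.967 -0.253 -0.   ]
 [-0.253 -0.967 -0.   ]
 [-0.     0.    -1.   ]]
[278.27617194 217.14255373]
[277.39202539 169.85332446]
[ 93.31036305 281.77697205]
```

View pics/w2.png

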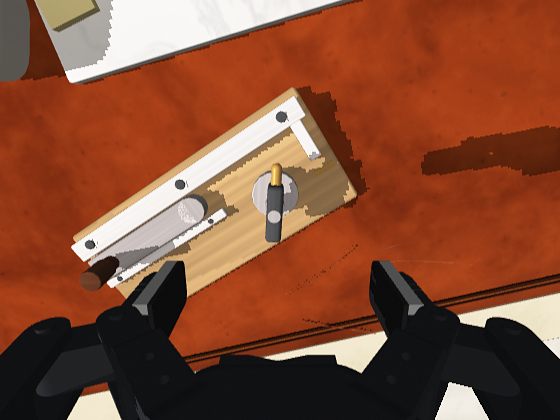

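The bar's cap is at (274,217) and the pin tip at (277,167). The knob top is at about (91,282).

```bash
python3 - <<'E'
from h import *
d=cams.get_image("wrist");f=d["frame"]
hsv=cv2.cvtColor(f,cv2.COLOR_BGR2HSV)
def big(m,roi):
    k=np.zeros_like(m);x0,y0,x1,y1=roi;k[y0:y1,x0:x1]=m[y0:y1,x0:x1]
    c=max(cv2.findContours(k,0,1)[0],key=cv2.contourArea);return c
bar=big(cv2.inRange(hsv,(0,0,0),(180,110,120)),(262,178,288,250))
print("bar",cv2.minAreaRect(bar),cv2.boundingRect(bar))
pin=big(cv2.inRange(hsv,(18,140,110),(32,255,255)),(262,155,290,195));print("pin",cv2.minAreaRect(pin),cv2.boundingRect(pin))
kn=big(cv2.inRange(hsv,(0,40,20),(14,255,110)),(70,250,130,300));print("knob",cv2.boundingRect(kn))
a=ray(d,(274,217),62);p=ray(d,(277,167),55)
print("cap",a,"pin",p,np.degrees(np.arctan2(*(p-a)[[1,0]])))
for q in((73.5,246),(295,89),(357,195)):print(ray(d,q,12))
k=ray(d,(91,282),62);print("knob",k)
for q in((87,248),(180,187),(281,119)):print("fence pts",ray(d,q,26))
E
```

```text
bar ((274.9468688964844, 212.1165313720703), (17.50397491455078, 59.69426727294922), 2.726310968399048) (266, 182, 19, 61)
pin ((275.5, 175.0), (20.0, 9.0), 90.0) (271, 165, 10, 21)
knob (81, 256, 39, 35)
cap [516.28649125 -24.92610379  62.        ] pin [550.64814128 -36.19258484  55.        ] -18.15325736104101
[520.3429186  168.50095215  12.        ]
[601.79043938 -64.57807466  12.        ]
[501.85375349 -97.05905219  12.        ]
knob [500.55935093 128.77218198  62.        ]
fence pts [518.91614987 146.62888981  26.        ]
fence pts [550.45103103  47.9414084   26.        ]
fence pts [582.18133783 -47.65458186  26.        ]
```

Call:
servo_tool(
  commands=[
    [[0,-0.001,-0.0027,0.013,0,0,2],[0,0,0,0.015,0,0,0],[0,0,0,0.015,0,0,0],[0,0,0,0.015,0,0,0],[0,0,0,0.015,0,0,0],[0,0,0,0.015,0,0,0],[0,0,0,0.01,0,0,0],[0,0,0,0.005,0,0,0],[150,0,0,0,0,0,0],[150,0,0,0,0,0,0]],
  ],
)

```text
clock: 5.52
position: [516.6, -25.4, 36.6]
ee_rot: [0.99, -0.144, 0.0, -0.0]
contact_force: [0.2, 0.0, -0.8]
gripper_width: 64.1
grasp_force: 0.0
```

Call:
servo_tool(
  commands=[
    [[150,0,0,0,0,0,0],[150,0,0,0,0,0,0],[150,0,0,0,0,0,0]],
  ],
)

```text
clock: 5.77
position: [516.7, -25.4, 37.0]
ee_rot: [0.99, -0.144, 0.001, -0.0]
contact_force: [-0.4, 0.1, 0.1]
gripper_width: 35.0
grasp_force: 0.0
```

```bash
python3 - <<'E'
from h import *
d=cams.get_image("wrist");cv2.imwrite("pics/w3.png",d["frame"])
s=arm.read_state();print(s["position"],s["gripper_width"],s["contact_force"],s["wrist_torque"])
E
```

```text
[516.58906005 -25.38973711  36.93475788] 35.08653079810627 [-0.8832176   0.56666211 -0.21557198] [-0.04287755 -0.02340491  0.00702218]
```

View pics/w3.png

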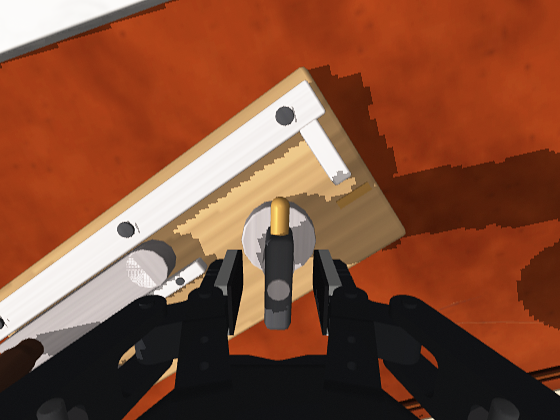

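The pads' inner faces are at about x=240 and x=318 and the bar is at x=278, so it is well centred. I'm closing now.

Call:
servo_tool(
  commands=[
    [[255,0,0,0,0,0,0],[255,0,0,0,0,0,0],[255,0,0,0,0,0,0],[255,0,0,0,0,0,0],[255,0,0,0,0,0,0],[255,0,0,0,0,0,0]],
  ],
)

```text
clock: 6.32
position: [516.3, -25.5, 36.8]
ee_rot: [0.99, -0.144, 0.0, 0.0]
contact_force: [-1.7, -0.0, 5.2]
gripper_width: 11.6
grasp_force: 58.7
```

```bash
cat > y.py <<'E'
from h import *
s=arm.read_state();r=R.from_quat(s["ee_rot"]).as_matrix()
print(s["clock"],s["position"].round(1),s["gripper_width"].round(1),s["grasp_force"],s["contact_force"].round(1),s["wrist_torque"].round(3),"yawx",np.degrees(np.arctan2(r[1,0],r[0,0])).round(2),s["joints"].round(2))
E
python3 y.py
python3 - <<'E'
from h import *
# guide yaw from top view: white fence lower/upper edge and plate edges by line fits
d=cams.get_image("top");f=d["frame"];hsv=cv2.cvtColor(f,cv2.COLOR_BGR2HSV)
m=np.zeros(f.shape[:2],np.uint8);w=cv2.inRange(hsv,(0,0,190),(180,45,255));m[160:225,200:350]=w[160:225,200:350]
c=max(cv2.findContours(m,0,1)[0],key=cv2.contourArea);r=cv2.minAreaRect(c);print(r)
b=cv2.boxPoints(r);P=[ray(d,q,26)[:2] for q in b];
for i in range(4):
    v=P[(i+1)%4]-P[i];print(np.linalg.norm(v),np.degrees(np.arctan2(v[1],v[0])),P[i])
E
```

```text
((288.75042724609375, 175.0433807373047), (48.67536163330078, 69.07947540283203), 75.3791275024414)
115.56154108535692 -74.50950993228827 [604.72126358  88.01576331]
82.74663305874182 -166.56088625889086 [635.58525847 -23.34798123]
113.86501912763778 105.06644498996839 [555.10443958 -42.57928576]
81.86063137829022 14.606929002732256 [525.50647589  67.37162659]Traceback (most recent call last):
  File "y.py", line 3, in <module>
    print(s["clock"],s["position"].round(1),s["gripper_width"].round(1),s["grasp_force"],s["contact_force"].round(1),s["wrist_torque"].round(3),"yawx",np.degrees(np.arctan2(r[1,0],r[0,0])).round(2),s["joints"].round(2))
                                            ^^^^^^^^^^^^^^^^^^^^^^^^
AttributeError: 'float' object has no attribute 'round'
```

```bash
sed -i 's/s\["gripper_width"\].round(1)/round(s["gripper_width"],1)/' y.py; python3 y.py
python3 - <<'E'
from h import *
d=dict(cams.get_image("top"));f=cv2.imread("pics/top0.png");hsv=cv2.cvtColor(f,cv2.COLOR_BGR2HSV)
ori=cv2.inRange(hsv,(5,190,0),(16,255,255)) # desk
m=np.zeros(f.shape[:2],np.uint8);m[155:280,195:375]=255-ori[155:280,195:375]
m=cv2.morphologyEx(m,cv2.MORPH_OPEN,np.ones((5,5)))
c=max(cv2.findContours(m,0,1)[0],key=cv2.contourArea);r=cv2.minAreaRect(c);print("plate",r)
def edge(fn,x0,x1,z):
    pts=[]
    for x in range(x0,x1):
        y=fn(x)
        if y is not None:pts.append(ray(d,(x,y),z)[:2])
    v=cv2.fitLine(np.float32(pts),cv2.DIST_HUBER,0,.01,.01).ravel();print(len(pts),np.degrees(np.arctan2(v[1],v[0])),v)
edge(lambda x:np.nonzero(m[:,x])[0].min()-.5,212,336,12)
edge(lambda x:np.nonzero(m[:,x])[0].max()+.5,232,355,12)
w=cv2.inRange(hsv,(0,0,200),(180,40,255))
edge(lambda x:(lambda k:k.min()+160-.5 if len(k) else None)(np.nonzero(w[160:225,x])[0]),212,336,26)
E
```

```text
6.3667 [516.3 -25.5  36.8] 11.3 58.68402518564835 [-2.1 -0.5  5.7] [0.01  0.432 0.032] yawx -16.56 [ 0.27  0.44 -0.49  0.   -0.64  1.02]
plate ((282.3702392578125, 215.83584594726562), (66.93722534179688, 148.77493286132812), 72.60668182373047)
124 -71.945244 [ 3.0992573e-01 -9.5076078e-01  5.6871167e+02  4.7173710e+01]
123 -71.99947 [ 3.0902570e-01 -9.5105368e-01  4.6191403e+02  1.6326132e+01]
124 -71.95253 [ 3.098048e-01 -9.508002e-01  5.608875e+02  4.740078e+01]
```

The guide yaw is −72.0° from three edges, so I turn clockwise by 55.4°.

Call:
servo_tool(
  commands=[
    [[255,0,0,0,0,0,3],[255,0,0,0,0,0,4.5],[255,0,0,0,0,0,4.5],[255,0,0,0,0,0,4.5],[255,0,0,0,0,0,4.5],[255,0,0,0,0,0,4.5],[255,0,0,0,0,0,4.5]],
  ],
)

```text
clock: 7.0
position: [516.9, -24.8, 36.8]
ee_rot: [0.918, -0.397, 0.001, -0.001]
contact_force: [-0.9, 2.6, 4.5]
gripper_width: 11.9
grasp_force: 58.7
```

Call:
servo_tool(
  commands=[
    [[255,0,0,0,0,0,4.5],[255,0,0,0,0,0,4.5],[255,0,0,0,0,0,4.5],[255,0,0,0,0,0,4.5],[255,0,0,0,0,0,4.5],[255,0,0,0,0,0,2.9],[255,0,0,0,0,0,0],[255,0,0,0,0,0,0],[255,0,0,0,0,0,0]],
  ],
)

```text
clock: 7.75
position: [517.6, -24.4, 36.9]
ee_rot: [0.81, -0.587, 0.001, -0.001]
contact_force: [0.0, 6.6, 3.9]
gripper_width: 11.8
grasp_force: 58.6
```

```bash
python3 y.py
```

```text
7.75 [517.6 -24.4  36.9] 11.8 58.59470343319117 [0.  6.6 3.9] [1.662 0.039 0.101] yawx -71.84 [ 0.27  0.44 -0.49 -0.   -0.64  0.05]
```

Call:
servo_tool(
  commands=[
    [[120,0,0,0,0,0,0],[120,0,0,0,0,0,0],[120,0,0,0,0,0,0],[120,0,0,0,0,0,0],[120,0,0,-0.01,0,0,0],[120,0,0,-0.02,0,0,0],[120,0,0,-0.025,0,0,0],[120,0,0,-0.025,0,0,0],[120,0,0,0,0,0,0],[120,0,0,0,0,0,0]],
  ],
)

```text
clock: 8.58
position: [517.1, -25.4, 118.4]
ee_rot: [0.809, -0.588, 0.001, -0.002]
contact_force: [0.0, -0.1, 0.3]
gripper_width: 45.5
grasp_force: 0.0
```

```bash
python3 y.py; python3 - <<'E'
from h import *
d=cams.get_image("wrist");cv2.imwrite("pics/w4.png",d["frame"])
yaw=np.radians(-72);g=np.array([np.cos(yaw),np.sin(yaw)])
print(proj(d,(517.6,-24.4,62)),proj(d,(*(np.array([517.6,-24.4])+38*g),51)))
E
```

```text
8.5833 [517.1 -25.4 118.4] 45.5 0.0 [ 0.  -0.1  0.3] [0.03  0.032 0.036] yawx -71.98 [ 0.26  0.32 -0.41  0.   -0.84  0.05]
[275.68902001 226.09673409] [275.83808557 167.57432097]
```

View pics/w4.png

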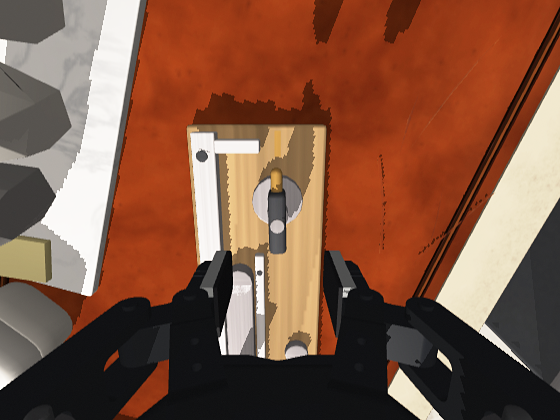

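The pin tip (276,170) and cap (277,227) line up with the guide's long edges. I'll check that numerically and move above the knob.

```bash
python3 - <<'E'
from h import *
d=cams.get_image("wrist");f=d["frame"];hsv=cv2.cvtColor(f,cv2.COLOR_BGR2HSV)
pts=[]
for y in range(130,240,3):
    r=hsv[y,300:345];o=np.nonzero((r[:,0]<16)&(r[:,1]>190))[0]
    if len(o):pts.append(ray(d,(300+o.min()-.5,y),12)[:2])
v=cv2.fitLine(np.float32(pts),cv2.DIST_HUBER,0,.01,.01).ravel();print("edge",np.degrees(np.arctan2(v[1],v[0])))
def blob(m,x0,y0,x1,y1):
    k=np.zeros_like(m);k[y0:y1,x0:x1]=m[y0:y1,x0:x1]
    return cv2.minAreaRect(max(cv2.findContours(k,0,1)[0],key=cv2.contourArea))
print("pin",blob(cv2.inRange(hsv,(12,150,90),(30,255,255)),268,165,288,192))
print("bar",blob(cv2.inRange(hsv,(0,0,0),(180,120,110)),265,188,292,256))
a=ray(d,(277,227),62);p=ray(d,(276,175),53);v=p-a;print(a,p,np.degrees(np.arctan2(v[1],v[0])))
t=ray(d,(276.7,191),62)-ray(d,(278,250),62);print(np.degrees(np.arctan2(t[1],t[0])))
E
```

```text
edge -71.916885
pin ((274.0, 179.5), (23.0, 10.0), 90.0)
bar ((276.0, 220.5), (20.0, 65.0), 0.0)
[515.49970047 -24.72925315  62.        ] [526.59240001 -56.54942052  53.        ] -70.78114141142724
-70.74235170740928
```

Call:
servo_tool(
  commands=[
    [[120,-0.02,-0.004,0,0,0,0],[120,-0.03,-0.007,0,0,0,0],[120,-0.03,-0.007,0,0,0,0],[120,-0.03,-0.007,0,0,0,0],[120,-0.03,-0.007,0,0,0,0],[120,-0.012,0,0,0,0,0],[120,0,0,0,0,0,0],[120,0,0,0,0,0,0]],
  ],
)

```text
clock: 9.35
position: [498.7, 128.8, 115.4]
ee_rot: [0.81, -0.587, -0.001, 0.001]
contact_force: [0.7, -1.0, -0.3]
gripper_width: 45.2
grasp_force: 0.0
```

```bash
python3 y.py; python3 - <<'E'
from h import *
d=cams.get_image("wrist");cv2.imwrite("pics/w5.png",d["frame"])
print(proj(d,(500.5,128.8,62)))
E
```

```text
9.35 [498.7 128.8 115.4] 45.2 0.0 [ 0.7 -1.  -0.3] [-0.023  0.009 -0.032] yawx -71.9 [ 0.57  0.32 -0.42 -0.   -0.84 -0.25]
[273.73775692 225.72779569]
```

View pics/w5.png

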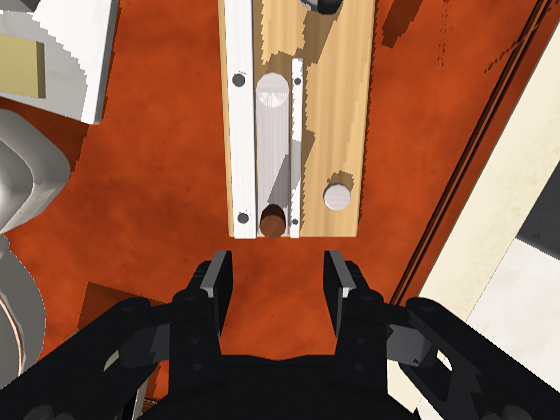

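The knob top is at (272,224), about 2.5 mm to the fence side of the TCP and 1 mm ahead. I'll correct, descend and grip.

Call:
servo_tool(
  commands=[
    [[120,0.001,-0.0025,0.01,0,0,0],[120,0,0,0.015,0,0,0],[120,0,0,0.015,0,0,0],[120,0,0,0.015,0,0,0],[120,0,0,0.015,0,0,0],[120,0,0,0.009,0,0,0],[120,0,0,0,0,0,0],[255,0,0,0,0,0,0],[255,0,0,0,0,0,0],[255,0,0,0,0,0,0]],
  ],
)

```text
clock: 10.23
position: [502.9, 128.8, 38.2]
ee_rot: [0.809, -0.588, 0.0, -0.001]
contact_force: [0.5, -1.1, -1.9]
gripper_width: 15.7
grasp_force: 58.5
```

Call:
servo_tool(
  commands=[
    [[255,0,0,0,0,0,0],[255,0,0,0,0,0,0],[255,0,0,0,0,0,0],[255,0,0,0,0,0,0]],
  ],
)

```text
clock: 10.57
position: [502.8, 128.9, 38.1]
ee_rot: [0.809, -0.587, 0.0, -0.001]
contact_force: [-0.1, -1.9, 3.9]
gripper_width: 15.7
grasp_force: 59.0
```

```bash
python3 y.py; python3 - <<'E'
from h import *
g=np.array([np.cos(np.radians(-72)),np.sin(np.radians(-72))]);n=np.array([-g[1],g[0]])
c=np.array([516.8,-25.2])-57.5*g+16.5*n
q=arm.read_state()["position"][:2]-c;print("guide frame",q@g,q@n)
E
```

```text
10.5667 [502.8 128.9  38.1] 15.7 59.03052512090653 [-0.1 -1.9  3.9] [-0.494 -0.12   0.001] yawx -71.95 [ 0.56  0.44 -0.49  0.   -0.65 -0.25]
guide frame -93.39382183320703 17.82309486076464
```

Call:
servo_tool(
  commands=[
    [[255,0.003,0,0,0,0,0],[255,0.004,0,0,0,0,0],[255,0.004,0,0,0,0,0],[255,0.004,0,0,0,0,0],[255,0.004,0,0,0,0,0],[255,0.003,0,0,0,0,0],[255,0,0,0,0,0,0]],
  ],
)

```text
clock: 11.15
position: [510.4, 108.4, 38.0]
ee_rot: [0.809, -0.587, 0.001, -0.001]
contact_force: [-0.5, 2.4, 3.7]
gripper_width: 16.0
grasp_force: 59.1
```

```bash
python3 y.py; python3 - <<'E'
from h import *
d=cams.get_image("wrist");cv2.imwrite("pics/w6.png",d["frame"])
E
```

```text
11.15 [510.4 108.4  38. ] 16.0 59.13247909862548 [-0.5  2.4  3.7] [ 0.65   0.008 -0.028] yawx -71.96 [ 0.52  0.44 -0.48  0.   -0.65 -0.21]
```

View pics/w6.png

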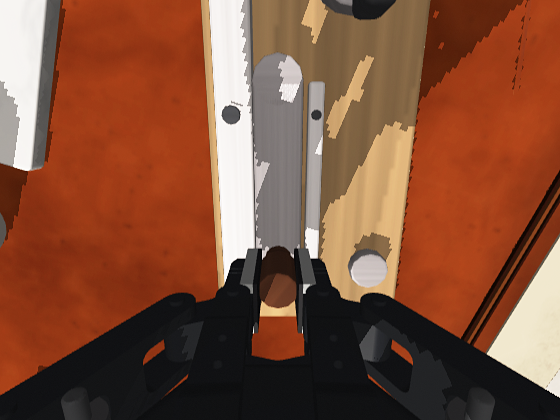

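The knob is held squarely between the pads at (278,285), the gauge is straight in the lane, and it sits slightly nearer the fence. I'm continuing with a 0.6 mm shift away from the fence.

Call:
servo_tool(
  commands=[
    [[255,0.004,0.0003,0,0,0,0],[255,0.004,0.0003,0,0,0,0],[255,0.004,0,0,0,0,0],[255,0.004,0,0,0,0,0],[255,0.004,0,0,0,0,0],[255,0.004,0,0,0,0,0],[255,0.004,0,0,0,0,0],[255,0.004,0,0,0,0,0]],
  ],
)

```text
clock: 11.87
position: [519.6, 78.1, 38.0]
ee_rot: [0.809, -0.587, 0.001, -0.002]
contact_force: [-1.3, 4.4, 6.0]
gripper_width: 15.8
grasp_force: 59.2
```

Call:
servo_tool(
  commands=[
    [[255,0.004,0,0,0,0,0],[255,0.004,0,0,0,0,0],[255,0.004,0,0,0,0,0],[255,0.004,0,0,0,0,0],[255,0.004,0,0,0,0,0],[255,0.004,0,0,0,0,0],[255,0.004,0,0,0,0,0],[255,0,0,0,0,0,0]],
  ],
)

```text
clock: 12.53
position: [528.4, 50.8, 38.1]
ee_rot: [0.809, -0.587, 0.001, -0.001]
contact_force: [-0.4, 1.5, 5.4]
gripper_width: 15.8
grasp_force: 59.1
```

Call:
servo_tool(
  commands=[
    [[255,0.003,0,0,0,0,0],[255,0.003,0,0,0,0,0],[255,0.002,0,0,0,0,0],[255,0,0,0,0,0,0]],
  ],
)

```text
clock: 12.87
position: [530.8, 43.5, 38.1]
ee_rot: [0.809, -0.587, 0.001, -0.001]
contact_force: [-0.3, 3.0, 4.4]
gripper_width: 15.6
grasp_force: 59.2
```

```bash
python3 y.py
```

```text
12.8667 [530.8  43.5  38.1] 15.6 59.19405730208382 [-0.3  3.   4.4] [0.862 0.153 0.032] yawx -71.95 [ 0.39  0.45 -0.45 -0.   -0.66 -0.07]
```

Call:
servo_tool(
  commands=[
    [[255,0.0015,0,0,0,0,0],[255,0.0015,0,0,0,0,0],[255,0,0,0,0,0,0]],
  ],
)

```text
clock: 13.12
position: [531.6, 40.8, 38.1]
ee_rot: [0.809, -0.587, 0.001, -0.001]
contact_force: [-0.9, 3.9, 6.4]
gripper_width: 16.1
grasp_force: 59.2
```

Call:
servo_tool(
  commands=[
    [[255,0.001,0,0,0,0,0],[255,0.001,0,0,0,0,0],[255,0,0,0,0,0,0]],
  ],
)

```text
clock: 13.37
position: [532.2, 39.0, 38.1]
ee_rot: [0.809, -0.587, 0.001, -0.001]
contact_force: [-1.3, 3.8, 5.4]
gripper_width: 16.0
grasp_force: 59.2
```

Call:
servo_tool(
  commands=[
    [[255,0.001,0,0,0,0,0],[255,0,0,0,0,0,0]],
  ],
)

```text
clock: 13.53
position: [532.5, 38.1, 38.1]
ee_rot: [0.809, -0.587, 0.001, -0.001]
contact_force: [-0.3, 4.6, 5.1]
gripper_width: 15.6
grasp_force: 59.2
```

Call:
servo_tool(
  commands=[
    [[255,0.001,0,0,0,0,0],[255,0,0,0,0,0,0]],
  ],
)

```text
clock: 13.7
position: [532.8, 37.1, 38.1]
ee_rot: [0.809, -0.587, 0.001, -0.001]
contact_force: [-1.4, 4.3, 5.4]
gripper_width: 16.0
grasp_force: 59.2
```

Call:
servo_tool(
  commands=[
    [[255,0.001,0,0,0,0,0],[255,0,0,0,0,0,0]],
  ],
)

```text
clock: 13.87
position: [532.9, 36.6, 38.1]
ee_rot: [0.809, -0.587, 0.0, -0.002]
contact_force: [-2.8, 7.1, 6.0]
gripper_width: 16.0
grasp_force: 59.3
```

Call:
servo_tool(
  commands=[
    [[255,0.001,0,0,0,0,0],[255,0,0,0,0,0,0]],
  ],
)

```text
clock: 14.03
position: [533.0, 36.6, 38.1]
ee_rot: [0.809, -0.587, 0.0, -0.002]
contact_force: [-3.6, 10.3, 6.8]
gripper_width: 16.0
grasp_force: 59.4
```

The nose is on the stop: the TCP has halted and the force is rising. I'm releasing and lifting straight up.

Call:
servo_tool(
  commands=[
    [[255,0.001,0,0,0,0,0],[255,0,0,0,0,0,0],[140,0,0,0,0,0,0],[140,0,0,0,0,0,0],[140,0,0,0,0,0,0],[140,0,0,0,0,0,0],[140,0,0,-0.01,0,0,0],[140,0,0,-0.02,0,0,0],[140,0,0,-0.03,0,0,0],[140,0,0,-0.03,0,0,0]],
  ],
)

```text
clock: 14.87
position: [532.0, 32.8, 128.2]
ee_rot: [0.809, -0.588, -0.001, 0.001]
contact_force: [1.0, 0.0, 0.3]
gripper_width: 38.5
grasp_force: 0.0
```

Call:
servo_tool(
  commands=[
    [[140,-0.02,0,-0.02,0,0,0],[140,-0.03,0,-0.02,0,0,0],[140,-0.03,0,0,0,0,0],[140,0,0,0,0,0,0],[140,0,0,0,0,0,0]],
  ],
)

```text
clock: 15.28
position: [507.6, 110.4, 168.3]
ee_rot: [0.81, -0.587, 0.0, -0.001]
contact_force: [-0.1, -0.5, 0.3]
gripper_width: 38.7
grasp_force: 0.0
```

```bash
python3 y.py; python3 - <<'E'
from h import *
d=cams.get_image("wrist");cv2.imwrite("pics/w7.png",cv2.resize(d["frame"][0:330,100:460],None,fx=1.8,fy=1.8,interpolation=cv2.INTER_CUBIC))
E
```

```text
15.2833 [507.6 110.4 168.3] 38.7 0.0 [-0.1 -0.5  0.3] [-0.014 -0.017  0.036] yawx -71.86 [ 0.53  0.26 -0.34 -0.   -0.96 -0.21]
```

View pics/w7.png

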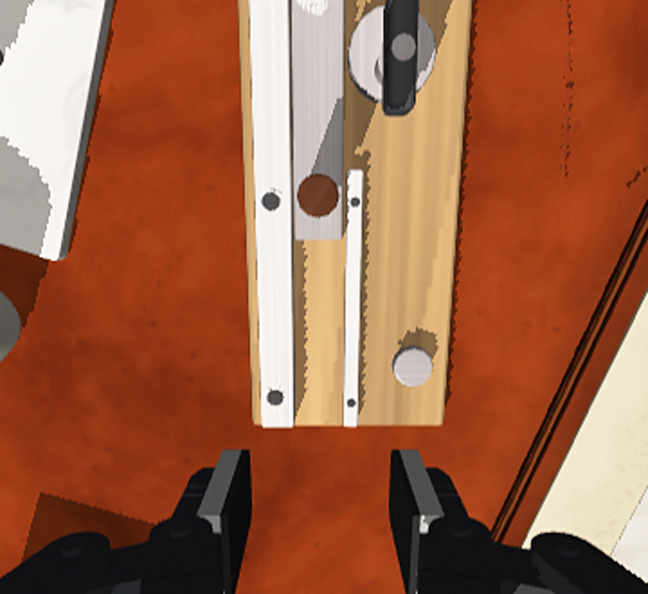

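```bash
python3 - <<'E'
from h import *
d=cams.get_image("wrist")
u=lambda x,y:(x/1.8+100,y/1.8)
g=np.array([np.cos(np.radians(-72)),np.sin(np.radians(-72))]);n=np.array([-g[1],g[0]])
k=ray(d,u(318,195),62);h=ray(d,u(403,46),62);e=ray(d,u(348,426),12);t=ray(d,u(318,239),27)
for a,b in((k,h),(k,e),(h,e),(t,e)):print((a-b)[:2]@g,(a-b)[:2]@n)
T=cams.get_image("top");f=T["frame"];cv2.imwrite("pics/top9.png",f)
# bar end direction from top view: pin brass vs cap
p=h
hsv=cv2.cvtColor(f,cv2.COLOR_BGR2HSV)
m=cv2.inRange(hsv,(12,120,110),(30,255,255))
c0=proj(T,(*(h[:2]+30*g),52)).astype(int);print(c0)
dark=cv2.inRange(hsv,(0,0,0),(180,140,105));q=np.zeros_like(dark);r0=proj(T,h).astype(int);q[r0[1]-14:r0[1]+14,r0[0]-16:r0[0]+16]=dark[r0[1]-14:r0[1]+14,r0[0]-16:r0[0]+16]
c=max(cv2.findContours(q,0,1)[0],key=cv2.contourArea);rc=cv2.minAreaRect(c);print(rc)
b=[ray(T,v,62)[:2] for v in cv2.boxPoints(rc)]
for i in range(2):
    v=b[i+1]-b[i];print(np.linalg.norm(v),np.degrees(np.arctan2(v[1],v[0])))
E
```

```text
-55.87529453049319 33.31330976818831
124.12734110950348 17.15561030108519
180.00263563999667 -16.157699467103125
104.306579496612 17.204757132875997
[338 204]
((321.3223571777344, 210.16049194335938), (11.080455780029297, 28.584367752075195), 74.47589111328125)
45.321328698037945 -74.132771989696
17.6077796337345 -165.69886641200802
```

The knob is at x=1.6 to 1.7, y≈17 in the guide frame (expected 2, 17), and the bolt points along the lane within about 2°. I'm handing it in.

```bash
python3 -c "
from bench import ticket
print(ticket.job_done())"
```

```text
the job is handed in; nothing more can be done
None
```

I turned the bolt until its pointer lay along the lane at the brass mark (within about 2° by camera), then slid the gauge through the gap until it stopped against the end stop; the knob measured about 0.4 mm from its end position. I backed the arm clear and handed the job in at about 15 s on the robot's clock; no verdict came back.

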